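Snap the cover down on a seed tray

ROBOT

A 7-joint arm with a two-finger parallel gripper is mounted at the origin on the work surface. World frame = base frame: x ahead of the robot, y to its left, z up, the work surface at z = 0. Lengths are in mm, angles in rad, forces in N, time in s.
With the tool pointing down it reaches from about 400 to 875 mm from the base axis. Payload 4.4 kg.
Tool frame: the origin (TCP) lies midway between the tips of the shut fingers; the grasp point (between the pads) lies 19 mm behind it; z points along the fingers, y is the line along which they close (so a half turn about z gives the same grasp; the last joint's range is limited). The gripper opens to 85 mm and grips with 20 to 120 N. Pads are 22 mm wide; open, the fingers measure 114 mm over their backs; the gripper's body (76 mm by 85 mm) begins 54 mm behind the grasp point. The pads swing forward as they close: fully open they stand 13 mm farther back than shut.
Start: joints at [1.187, 0.628, 0.038, 1.517, -0.027, 0.996, -0.02], TCP at [203.138, -617.457, 231.313] pointing down, gripper open.
Joint ranges: [-3.06, 3.06], [-0.37, 2.12], [-1.25, 1.32], [0.18, 2.47], [-1.1, 4.24], [0.23, 1.98], [-2.94, 2.94]. Speed limits (rad/s): [2.57, 2.57, 3.14, 3.14, 3.14, 3.14, 3.14].

INTERFACE

Orientations are given as [roll, pitch, yaw] about the fixed x, y, z axes, in that order (R = Rz(yaw) Ry(pitch) Rx(roll)).
In Python, from cell import ctrl gives the robot as it stands.
- The arm moves only by the shell command python3 -m handwheel 'ROWS'. ROWS is JSON, a list of rows, each a list of 3 entries, a list of its own where there are three numbers: the turn, a rotation vector about the tool's x, y, z in degrees, then the shift along the tool's x, y, z in m, then the closure, from 0 (fully open) to 1 (shut). A call has 1 to 5 rows; each row shifts and turns the commanded pose from where the row before left it, along the tool's axes as they then stand; what a row does not reach is not made up. A row lasts 1/12 s, in which the tool goes at most 41.7 mm and 7.16 degrees, less where a joint would pass 70% of its speed; a pose out of reach is approached as far as the arm can. A call is refused whole if a number of a shift passes 0.0417 or a number of a turn 7.16, either way. A call with a gripper value outside its range is refused whole. The fingers move at their own pace and stop on an object; the grip force is fixed at half the most. Time passes only in rows, so rows that do not move let the fingers close. It gives the time, the measured TCP pose, the force, the opening and the grip force at its end, in the units of the state.
- ctrl.read_state(): the state, without advancing time (a new reading comes with each control period).
- ctrl.get_image(name): name is "scene" or "top" or "wrist"; returns a dict with "pixels" (400x640x3 uint8, red, green, blue), "fx", "fy", "cx", "cy" (pixels), "pose" (4x4, takes a point from camera to world coordinates); the wrist camera has in their place "T_tool_cam" (4x4, takes a point from camera to tool coordinates, whose origin is the TCP and whose axes are the flange's). Camera axes: x right, y up, looking along -z (the intrinsics and any distortion apply to the point x, -y, -z); pixel columns grow to the right and rows downward; lengths in mm; the calibration is good to about 2 mm. A picture is of the moment at which its call begins: read the wrist's pose just before it. There is no depth.
- ctrl.finish_job(): hands the job in; it is judged then, once.
The state is a dict: "clock": time; "qpos": joint angles; "qd": joint speeds; "tau": joint torques, N m; "eef_pos": TCP position; "tool_rot": TCP orientation; "force": force on the tool from outside, world axes, zero at the start; "torque": the same for the moment, N m; "width": finger opening in mm; "gripper_force": force on a finger pad.
Only numpy, scipy, OpenCV 4.12 (cv2) and the standard library are available. Lean on these libraries where they do the work, as an engineer would, in place of code of your own. Each camera call takes 0.05 s, during which the arm holds its last target. There are 200 camera calls.

TASK

The black seed tray in the middle of the bench has its clear cover laid on, but the cover's rim is not snapped down all round. Press the rim down with the fingertips, section by section, until all six sections (the four corners and the middles of the two long sides) have clicked home, then take the hand away. Press only the rim, without leaning on the dome, leave the tray standing where it is (no lifting or shoving it about), and leave the other things on the bench alone.

Things in the scene. Friction and masses are not known exactly. Their poses are not given: they have to be found in the camera images.
- tray: Black seed tray, loose, full of damp compost (about 1.2 kg), under the only clear cover. Origin: centre of its underside; z up, long side (220 mm) along y, short side (160 mm) along x; at yaw 0 the -x side is nearest the robot. Its flat rim tops out 52 mm above the bench. Over it lies the cover's rim, 224 x 164 mm over all and 21 mm wide, slotted into six sections.
- cover: Thin clear dome inside the rim, fixed to the tray: foot 118 x 178 mm, walls leaning slightly inwards, flat top 94 mm above the bench, two low round vents on it up to 102 mm. Origin: centre of its foot, 52 mm above the tray's underside; axes as the tray's. It does not move when pressed and is fragile: not to be leaned on (15 N at most).
- rim1_top (a point): Top centre of the round snap stud (14 mm across, 1.5 mm high) on the rim at the near left corner (tray x -71.5 mm, y +101.5 mm), on a L-shaped corner section (75 mm of the long side, half the short end): the point to press. It moves with its section: 62.5 mm above the bench while proud, 56.5 mm when snapped down. Axes as the tray's.
- rim1 (a joint): Travel of that section straight down, m: 0 = proud, 0.006 = home on the tray's rim. It snaps: resists with about 9 N at first, gives way, goes over at 3 mm and then stays down by itself; let go sooner it springs up. Pressing anywhere on the section works. It reads up to 0.0004 beyond either end.
- rim2_top (a point): Top centre of the round snap stud (14 mm across, 1.5 mm high) on the rim at the middle of the near long side (x -71.5, y 0), on a 68 mm straight section: the point to press. It moves with its section: 62.5 mm above the bench while proud, 56.5 mm when snapped down. Axes as the tray's.
- rim2 (a joint): The same for section 2: 0 proud, 0.006 home.
- rim3_top (a point): Top centre of the round snap stud (14 mm across, 1.5 mm high) on the rim at the near right corner (x -71.5, y -101.5), on a L-shaped corner section (75 mm of the long side, half the short end): the point to press. It moves with its section: 62.5 mm above the bench while proud, 56.5 mm when snapped down. Axes as the tray's.
- rim3 (a joint): The same for section 3: 0 proud, 0.006 home.
- rim4_top (a point): Top centre of the round snap stud (14 mm across, 1.5 mm high) on the rim at the far right corner (x +71.5, y -101.5), on a L-shaped corner section (75 mm of the long side, half the short end): the point to press. It moves with its section: 62.5 mm above the bench while proud, 56.5 mm when snapped down. Axes as the tray's.
- rim4 (a joint): The same for section 4: 0 proud, 0.006 home.
- rim5_top (a point): Top centre of the round snap stud (14 mm across, 1.5 mm high) on the rim at the middle of the far long side (x +71.5, y 0), on a 68 mm straight section: the point to press. It moves with its section: 62.5 mm above the bench while proud, 56.5 mm when snapped down. Axes as the tray's.
- rim5 (a joint): The same for section 5: 0 proud, 0.006 home.
- rim6_top (a point): Top centre of the round snap stud (14 mm across, 1.5 mm high) on the rim at the far left corner (x +71.5, y +101.5), on a L-shaped corner section (75 mm of the long side, half the short end): the point to press. It moves with its section: 62.5 mm above the bench while proud, 56.5 mm when snapped down. Axes as the tray's.
- rim6 (a joint): The same for section 6: 0 proud, 0.006 home.
- pot: Round black plant pot with a young plant, 86 mm across, 75 mm high (leaves to about 100 mm), near the left end of the tray. Origin under its centre. To be left alone.
- dibber: Wooden T-handled dibber, 160 mm long and 21 mm thick, handle 75 mm wide, lying near the right end of the tray. Origin under its middle; x runs towards the handle. To be left alone.
- label_cup: White cup 68 mm across and 74 mm high with plant labels sticking up to about 105 mm, beyond the tray. Origin under its centre. To be left alone.
- jar: Small closed jar, 60 mm across, 85 mm high, beyond the tray. Origin under its centre. To be left alone.
- sprayer: Trigger spray bottle, 76 mm across, 215 mm high, well to the left of the tray. Origin under its centre. To be left alone.

How it is judged:
By the outcome, as a careful person would: the job done as asked, in the order asked, and still so for the second after the job is handed in, with the robot touching nothing.
It also fails if it takes over 51 s, if anything falls off the work surface, if the arm or the gripper's body presses on something with over 40 N, if the wrist force passes 120 N, or if a joint passes its speed limit or range.

## Working session

There is one attempt and no reset: what is moved stays moved. The work goes in short steps, Python scripts to look and compute and a shell command to move; the robot and the scene stay as the last step left them, time stands still between calls to the robot, and variables do not carry over. Pictures are saved under pics/ and viewed, at most 10 in all, crops included, and the job is handed in when it is done.

```bash
mkdir -p pics
python3 - <<'E'
from cell import ctrl
import cv2
s=ctrl.read_state(); print(s)
for n in("top","scene"):
    i=ctrl.get_image(n); cv2.imwrite(f"pics/{n}1.png",i["pixels"][:,:,::-1]); print(n,{k:v for k,v in i.items() if k!="pixels"})
E
```

```text
{'clock': 0.0, 'qpos': array([ 1.18722518,  0.62936323,  0.03845818,  1.5183893 , -0.02704417,
        0.99631909, -0.01999011]), 'qd': array([ 1.84799578e-03, -6.46249526e-04,  4.37786302e-04,  1.16171348e-03,
        6.57012055e-04,  1.08222882e-03,  6.58657681e-05]), 'tau': array([ 1.60621357e-04, -5.63400757e+01,  1.22631066e+00, -1.93447298e+01,
        1.10860833e-02,  1.06756590e-02, -7.44649675e-08]), 'eef_pos': array([ 202.92054998, -616.83335316,  230.37150188]), 'tool_rot': array([-3.13963180e+00, -8.38014662e-08,  3.17743388e-01]), 'force': array([ 0.20643518, -0.06945895, -0.29036472]), 'torque': array([-0.01220593,  0.02504105,  0.01576799]), 'gripper_force': 0.0, 'width': 85.49778529468051}
top {'fx': 411.0524504731535, 'fy': 411.0524504731535, 'cx': 323.4574875737509, 'cy': 199.4198053934862, 'pose': array([[ 2.12176559e-02,  9.98619838e-01, -4.80440534e-02,
         5.47655152e+02],
       [-9.99690479e-01,  2.05669484e-02, -1.39981084e-02,
         9.41086559e+01],
       [-1.29906691e-02,  4.83261898e-02,  9.98747126e-01,
         1.26568447e+03],
       [ 0.00000000e+00,  0.00000000e+00,  0.00000000e+00,
         1.00000000e+00]])}
scene {'fx': 517.1019975080557, 'fy': 517.1019975080557, 'cx': 323.0915818825762, 'cy': 201.6158141758827, 'pose': array([[ 6.07748746e-01, -5.89769721e-01,  5.31801785e-01,
         1.34950163e+03],
       [ 7.93960279e-01,  4.65074567e-01, -3.91577223e-01,
        -4.31344897e+02],
       [-1.63870950e-02,  6.60210060e-01,  7.50902217e-01,
         1.09137746e+03],
       [ 0.00000000e+00,  0.00000000e+00,  0.00000000e+00,
         1.00000000e+00]])}
```

View pics/top1.png

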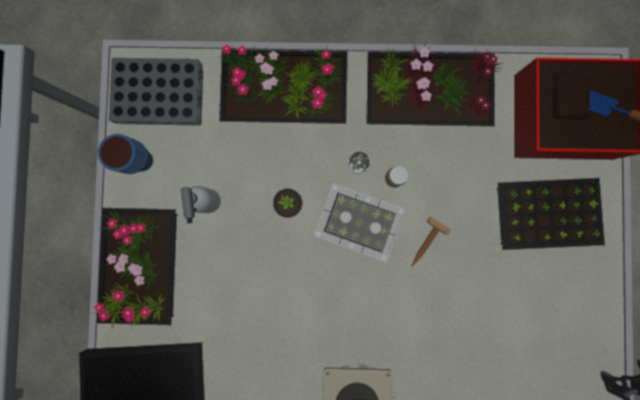

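View pics/scene1.png

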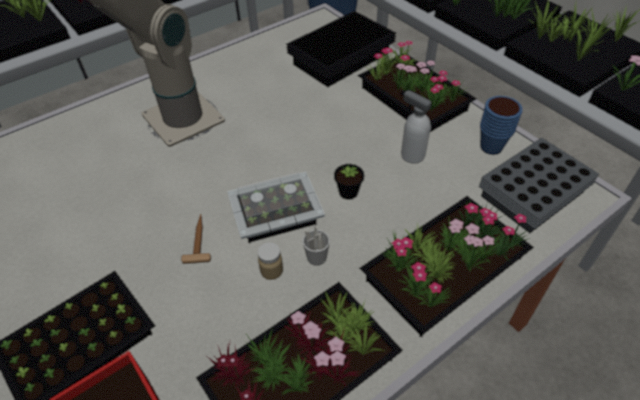

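The top view shows the tray's pale rim with corners near (335,184), (404,209), (386,262) and (316,235). The pot is at (288,202), the dibber at (430,240), the cup at (359,162) and the jar at (398,176). I'll zoom in on it.

Run:
```python
import cv2,numpy as np
a=cv2.imread("pics/top1.png")[170:275,305:415]; b=cv2.imread("pics/scene1.png")[165:245,220:330]
f=lambda a:cv2.resize(cv2.convertScaleAbs(a,alpha=1.3,beta=-40),(0,0),fx=5,fy=5,interpolation=cv2.INTER_NEAREST)
cv2.imwrite("pics/topc.png",f(a)); cv2.imwrite("pics/scenec.png",f(b))
```

```text
(no output)
```

View pics/topc.png

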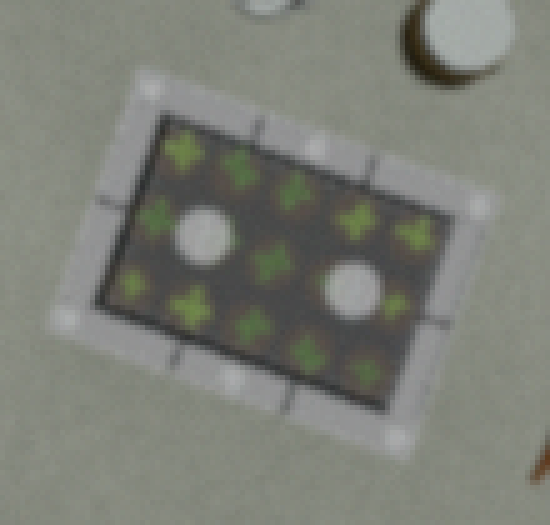

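View pics/scenec.png

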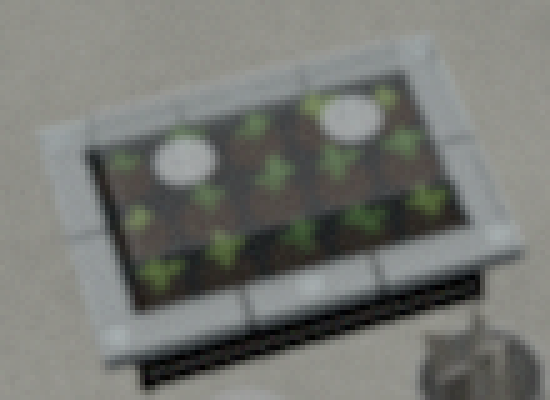

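Six bright studs show in the top crop, at (151,89), (318,147), (480,205), (398,438), (233,378) and (67,318). The three on the far side also show in the scene crop, at (115,338), (313,285) and (500,232). I'll refine these and fit the tray's pose.

```bash
cat > h.py <<'E'
import cv2,numpy as np
from cell import ctrl
from scipy.spatial.transform import Rotation as R
from scipy.optimize import least_squares
M=np.array([[-71.5,101.5],[-71.5,0],[-71.5,-101.5],[71.5,-101.5],[71.5,0],[71.5,101.5]])
def ray(i,uv,z):
    d=i["pose"][:3,:3]@np.array([(uv[0]-i["cx"])/i["fx"],-(uv[1]-i["cy"])/i["fy"],-1]); c=i["pose"][:3,3]
    return (c+d*(z-c[2])/d[2])[:2]
def refine(g,p,r=4):
    for _ in range(3):
        x,y=np.round(p).astype(int); w=g[y-r:y+r+1,x-r:x+r+1].astype(float)
        Y,X=np.mgrid[y-r:y+r+1,x-r:x+r+1]; w=np.clip(w-(w.max()-0.4*(w.max()-np.median(w))),0,None)*(np.hypot(X-x,Y-y)<r)
        p=np.array([(X*w).sum(),(Y*w).sum()])/w.sum()
    return p
def fit(P,idx):
    f=lambda q:(P-q[:2]-M[idx]@np.array([[np.cos(q[2]),np.sin(q[2])],[-np.sin(q[2]),np.cos(q[2])]])).ravel()
    s=least_squares(f,[P.mean(0)[0],P.mean(0)[1],-0.3]); return s.x,s.fun.reshape(-1,2)
E
python3 - <<'E'
from h import *
def go(n,px,idx,off):
    i=ctrl.get_image(n); g=cv2.cvtColor(i["pixels"],cv2.COLOR_RGB2GRAY)
    p=[refine(g,np.array(q)/5+off) for q in px]; print(np.round(p,1).tolist())
    P=np.array([ray(i,q,62.5) for q in p]); x,e=fit(P,idx); print(n,x,"\n",e.round(1))
    return x
x=go("top",[(67,318),(233,378),(398,438),(480,205),(318,147),(151,89)],[0,1,2,3,4,5],[305,170])
y=go("scene",[(115,338),(313,285),(500,232)],[3,4,5],[220,165])
for q in(x,y,(x+y)/2):
  c,s=np.cos(q[2]),np.sin(q[2]); print((q[:2]+M@np.array([[c,s],[-s,c]])).round(1).tolist())
E
```

```text
[[318.2, 233.2], [351.0, 245.2], [383.8, 257.2], [400.3, 210.7], [367.6, 199.1], [334.8, 187.1]]
top [ 5.41693961e+02  5.05730097e+00 -3.27427598e-01] 
 [[-0.1  0. ]
 [-0.3 -0.2]
 [-0.1  0.3]
 [ 0.4  0. ]
 [-0.3 -0.3]
 [ 0.4  0.2]]
[[243.1, 231.7], [281.9, 221.6], [319.2, 211.3]]
scene [ 5.41282403e+02  3.64844006e+00 -3.27563326e-01] 
 [[-0.3  0.1]
 [ 0.6 -0.2]
 [-0.3  0.1]]
[[506.6, 124.2], [474.0, 28.1], [441.3, -68.1], [576.8, -114.0], [609.4, -17.9], [642.0, 78.2]]
[[506.2, 122.8], [473.6, 26.7], [440.9, -69.5], [576.3, -115.5], [609.0, -19.4], [641.6, 76.7]]
[[506.4, 123.5], [473.8, 27.4], [441.1, -68.8], [576.5, -114.8], [609.2, -18.6], [641.8, 77.5]]
```

Both views agree: the tray is at about (541.5, 4.4) with yaw -0.3275 rad. First I'll turn the tool +37° about its z axis to line up with the tray, and shut the fingers.

```bash
python3 -m handwheel '[[[0,0,6.2],[0,0,0],1],[[0,0,6.2],[0,0,0],1],[[0,0,6.2],[0,0,0],1],[[0,0,6.2],[0,0,0],1],[[0,0,6.2],[0,0,0],1]]'; python3 -m handwheel '[[[0,0,6.0],[0,0,0],1],[[0,0,0],[0,0,0],1]]'
cat >> h.py <<'E'
Q=np.array([541.5,4.4,-0.3275])
def tray():
    s=ctrl.read_state(); c,k=np.cos(Q[2]),np.sin(Q[2]); d=s["eef_pos"][:2]-Q[:2]
    print("t%.2f"%s["clock"],"tray xy",(d@np.array([[c,-k],[k,c]])).round(1),"z",s["eef_pos"][2].round(1),"rot",s["tool_rot"].round(3),"F",s["force"].round(1),"w",round(s["width"],1),"q",s["qpos"].round(2))
E
python3 -c "from h import *;tray()"
```

```text
clock: 0.62
eef_pos: [203.1, -617.3, 231.0]
tool_rot: [-3.141, 0.0, -0.229]
force: [0.1, 0.5, 0.4]
width: 25.4
gripper_force: 0.0
clock: 0.78
eef_pos: [203.2, -617.2, 231.0]
tool_rot: [-3.141, 0.001, -0.33]
force: [0.1, -0.3, -0.1]
width: 0.6
gripper_force: 0.0
t0.78 tray xy [-120.3 -697.4] z 231.0 rot [-3.141e+00  1.000e-03 -3.300e-01] F [ 0.1 -0.3 -0.1] w 0.6 q [ 1.08  0.64  0.22  1.52 -0.15  1.   -0.56]
```

```bash
r='' ; python3 -m handwheel '[[[0,0,0],[0.0098,-0.0297,0.006],1],[[0,0,0],[0.0098,-0.0297,0.006],1],[[0,0,0],[0.0098,-0.0297,0.006],1],[[0,0,0],[0.0098,-0.0297,0.006],1],[[0,0,0],[0.0098,-0.0297,0.006],1]]' >/dev/null; python3 -m handwheel '[[[0,0,0],[0.0098,-0.0297,0.006],1],[[0,0,0],[0.0098,-0.0297,0.006],1],[[0,0,0],[0.0098,-0.0297,0.006],1],[[0,0,0],[0.0098,-0.0297,0.006],1],[[0,0,0],[0.0098,-0.0297,0.006],1]]' >/dev/null;python3 -m handwheel '[[[0,0,0],[0.0098,-0.0297,0.006],1],[[0,0,0],[0.0098,-0.0297,0.006],1],[[0,0,0],[0.0098,-0.0297,0.006],1],[[0,0,0],[0.0098,-0.0297,0.006],1],[[0,0,0],[0.0098,-0.0297,0.006],1]]' >/dev/null; python3 -c "from h import *;tray()"
```

```text
t2.03 tray xy [  27.3 -250.6] z 141.1 rot [-3.141 -0.    -0.325] F [-0.2 -1.1  0.9] w -0.3 q [ 0.27  0.61  0.22  1.91 -0.21  0.64 -1.29]
```

```bash
python3 -m handwheel '[[[0,0,0],[0.0095,-0.0296,0.008],1],[[0,0,0],[0.0095,-0.0296,0.008],1],[[0,0,0],[0.0095,-0.0296,0.008],1],[[0,0,0],[0.0095,-0.0296,0.008],1],[[0,0,0],[0.0095,-0.0296,0.008],1]]' >/dev/null; python3 -m handwheel '[[[0,0,0],[0,0,0],1],[[0,0,0],[0,0,0],1],[[0,0,0],[0,0,0],1]]' >/dev/null
python3 - <<'E'
from h import *
tray(); i=ctrl.get_image("top"); j=ctrl.get_image("scene")
f=lambda a:cv2.resize(a[:,:,::-1],(0,0),fx=5,fy=5)
cv2.imwrite("pics/a.png",np.vstack([f(i["pixels"][190:250,330:440]),f(j["pixels"][190:250,200:310])]))
E
```

```text
t2.70 tray xy [  74.2 -105. ] z 101.2 rot [ 3.141e+00  1.000e-03 -3.260e-01] F [-0.5  0.8  0.4] w 0.2 q [ 0.01  0.72  0.22  1.81 -0.25  0.64 -1.51]
```

View pics/a.png

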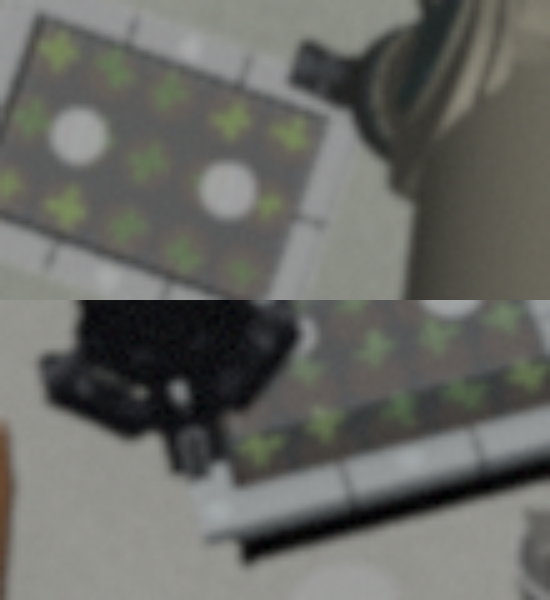

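The fingertip sits over the far right stud in both views (scene crop (195,460)), clear of the dome. I'll press section 4.

```bash
python3 -m handwheel '[[[0,0,0],[0,-0.001,0.018],1],[[0,0,0],[0,0,0.014],1],[[0,0,0],[0,0,0.003],1],[[0,0,0],[0,0,0.002],1],[[0,0,0],[0,0,0.002],1]]'; python3 -m handwheel '[[[0,0,0],[0,0,0.002],1],[[0,0,0],[0,0,0.001],1],[[0,0,0],[0,0,0],1]]'; python3 -c "from h import *;tray()"
```

```text
clock: 3.22
eef_pos: [578.8, -118.4, 62.8]
tool_rot: [3.141, -0.001, -0.329]
force: [0.2, 0.7, 0.6]
width: 0.4
gripper_force: 0.0
clock: 3.47
eef_pos: [579.1, -117.7, 59.8]
tool_rot: [-3.142, -0.001, -0.328]
force: [-0.0, 0.2, 0.3]
width: -0.0
gripper_force: 0.0
t3.47 tray xy [  74.9 -103.5] z 59.8 rot [-3.142e+00 -1.000e-03 -3.280e-01] F [-0.   0.2  0.3] w -0.0 q [ 0.03  0.79  0.2   1.82 -0.27  0.56 -1.5 ]
```

```bash
for k in 1 ; do python3 -m handwheel '[[[0,0,0],[0,0,0.0015],1],[[0,0,0],[0,0,0],1]]'; python3 -m handwheel '[[[0,0,0],[0,0,0.0015],1],[[0,0,0],[0,0,0],1]]';python3 -m handwheel '[[[0,0,0],[0,0,0.0015],1],[[0,0,0],[0,0,0],1]]'; done | egrep 'pos|force: \['
```

```text
eef_pos: [579.0, -117.1, 57.8]
force: [-0.7, 0.5, -0.4]
eef_pos: [579.1, -117.1, 56.6]
force: [-0.2, 0.0, 2.0]
eef_pos: [579.2, -117.2, 56.4]
force: [-3.3, 0.7, 13.5]
```

Contact came at 56.4 with firm resistance, so section 4 seems to be home already. I'll confirm with a slightly harder push, then go to section 5.

```bash
(python3 -m handwheel '[[[0,0,0],[0,0,0.0007],1],[[0,0,0],[0,0,0],1]]'; python3 -m handwheel '[[[0,0,0],[0,0,-0.0165],1],[[0,0,0],[0,-0.034,0],1],[[0,0,0],[0,-0.034,0],1],[[0,0,0],[0,-0.034,0],1],[[0,0,0],[0,0,0.006],1]]'; python3 -m handwheel '[[[0,0,0],[0,0,0.002],1],[[0,0,0],[0,0,0.0015],1],[[0,0,0],[0,0,0],1]]'
python3 -m handwheel '[[[0,0,0],[0,0,0.0015],1],[[0,0,0],[0,0,0],1]]') | egrep 'pos|force: \['; python3 -c "from h import *;tray()"
```

```text
eef_pos: [579.2, -117.2, 56.4]
force: [-4.4, 1.0, 17.5]
eef_pos: [615.1, -10.1, 65.2]
force: [1.4, 1.3, 0.3]
eef_pos: [612.0, -20.4, 61.4]
force: [0.5, 2.6, 4.6]
eef_pos: [611.2, -22.4, 59.5]
force: [0.5, -0.4, 0.1]
t4.97 tray xy [74.6 -2.9] z 59.5 rot [ 3.14  0.   -0.33] F [ 0.5 -0.4  0.1] w 0.1 q [-0.15  0.81  0.23  1.76 -0.29  0.6  -1.65]
```

```bash
(python3 -m handwheel '[[[0,0,0],[0,0,0.002],1],[[0,0,0],[0,0,0],1]]'; python3 -m handwheel '[[[0,0,0],[0,0,0.0015],1],[[0,0,0],[0,0,0],1]]'; python3 -m handwheel '[[[0,0,0],[0,0,0.0015],1],[[0,0,0],[0,0,0],1]]') | egrep 'pos|force: \['; python3 -c "from h import *;tray()"
```

```text
eef_pos: [610.8, -22.3, 57.0]
force: [0.0, -0.9, 1.2]
eef_pos: [611.1, -22.1, 56.5]
force: [-1.5, -1.2, 6.0]
eef_pos: [611.2, -22.0, 56.4]
force: [-3.7, -2.0, 15.0]
t5.47 tray xy [74.5 -2.6] z 56.4 rot [ 3.141  0.    -0.329] F [-3.7 -2.  15. ] w 0.0 q [-0.15  0.81  0.22  1.76 -0.29  0.6  -1.65]
```

Section 5 clicked: I felt about 5 N, it gave way, and it is firm at 56.4. Next is section 6.

```bash
(python3 -m handwheel '[[[0,0,0],[0,0,-0.0165],1],[[0,0,0],[0,-0.036,0],1],[[0,0,0],[0,-0.036,0],1],[[0,0,0],[0,-0.0335,0],1],[[0,0,0],[0,0,0],1]]'; python3 -m handwheel '[[[0,0,0],[0,0,0],1],[[0,0,0],[0,0,0.006],1],[[0,0,0],[0,0,0.0025],1],[[0,0,0],[0,0,0],1]]'
python3 -m handwheel '[[[0,0,0],[0,0,0.0015],1],[[0,0,0],[0,0,0],1]]';python3 -m handwheel '[[[0,0,0],[0,0,0.0015],1],[[0,0,0],[0,0,0],1]]';python3 -m handwheel '[[[0,0,0],[0,0,0.002],1],[[0,0,0],[0,0,0],1]]';python3 -m handwheel '[[[0,0,0],[0,0,0.002],1],[[0,0,0],[0,0,0],1]]') | egrep 'pos|force: \['; python3 -c "from h import *;tray()"
```

```text
eef_pos: [647.3, 89.7, 70.8]
force: [-0.3, 1.8, -0.2]
eef_pos: [645.2, 76.9, 62.3]
force: [-2.3, -0.9, 7.2]
eef_pos: [645.2, 77.0, 61.3]
force: [-0.9, -0.6, 3.9]
eef_pos: [645.3, 77.9, 59.2]
force: [0.6, 0.0, -0.5]
eef_pos: [645.3, 79.0, 57.0]
force: [-0.3, -0.7, 0.6]
eef_pos: [645.6, 79.1, 56.5]
force: [-1.9, -0.4, 8.0]
t6.88 tray xy [ 74.5 104.3] z 56.5 rot [-3.141  0.    -0.328] F [-1.9 -0.4  8. ] w -0.1 q [-0.31  0.86  0.25  1.65 -0.31  0.67 -1.8 ]
```

Section 6 snapped. I'll push a bit more, lift over to section 1 and press.

```bash
(python3 -m handwheel '[[[0,0,0],[0,0,0.001],1],[[0,0,0],[0,0,0],1],[[0,0,0],[0,0,-0.03],1],[[0,0,0],[0,0,-0.03],1],[[0,0,0],[-0.03,0,0],1]]'; python3 -m handwheel '[[[0,0,0],[-0.04,0.001,0],1],[[0,0,0],[-0.04,0,0],1],[[0,0,0],[-0.039,0,0],1],[[0,0,0],[0,0,0],1],[[0,0,0],[0,0,0],1]]'
python3 -m handwheel '[[[0,0,0],[0,0,0],1],[[0,0,0],[0,0,0],1]]') | egrep 'pos|force: \['; python3 -c "from h import *;tray()"
```

```text
eef_pos: [626.6, 86.0, 120.5]
force: [2.9, -0.5, 0.7]
eef_pos: [502.0, 127.5, 114.6]
force: [1.4, -0.2, -0.5]
eef_pos: [506.2, 125.8, 114.8]
force: [0.6, 1.1, -0.5]
t7.88 tray xy [-72.5 103.6] z 114.8 rot [-3.141e+00 -2.000e-03 -3.290e-01] F [ 0.6  1.1 -0.5] w -0.0 q [-0.48  0.63  0.28  1.99 -0.31  0.55 -1.89]
```

Move out 2.5 mm more and press section 1.

```bash
(python3 -m handwheel '[[[0,0,0],[-0.0025,0.0005,0.02],1],[[0,0,0],[0,0,0.02],1],[[0,0,0],[0,0,0.006],1],[[0,0,0],[0,0,0],1],[[0,0,0],[0,0,0],1]]'; python3 -m handwheel '[[[0,0,0],[0,0,0.004],1],[[0,0,0],[0,0,0.002],1],[[0,0,0],[0,0,0],1]]'
python3 -m handwheel '[[[0,0,0],[0,0,0.0015],1],[[0,0,0],[0,0,0],1]]';python3 -m handwheel '[[[0,0,0],[0,0,0.0015],1],[[0,0,0],[0,0,0],1]]';python3 -m handwheel '[[[0,0,0],[0,0,0.002],1],[[0,0,0],[0,0,0],1]]') | egrep 'pos|force: \['; python3 -c "from h import *;tray()"
```

```text
eef_pos: [502.5, 126.0, 68.6]
force: [0.3, 0.1, 0.2]
eef_pos: [502.0, 126.6, 62.8]
force: [0.5, -0.4, -0.7]
eef_pos: [502.1, 126.6, 61.7]
force: [-1.4, 0.2, 5.5]
eef_pos: [501.9, 126.6, 59.8]
force: [-0.7, -0.2, -0.4]
eef_pos: [501.6, 126.6, 57.4]
force: [-0.5, 0.3, 1.0]
t9.05 tray xy [-77.1 102.9] z 57.4 rot [ 3.142  0.    -0.328] F [-0.5  0.3  1. ] w 0.1 q [-0.44  0.73  0.21  2.03 -0.35  0.42 -1.86]
```

Section 1 gave way. I'll bottom it, then go to section 2 (y -103, x +2).

```bash
(python3 -m handwheel '[[[0,0,0],[0,0,0.0015],1],[[0,0,0],[0,0,0.001],1],[[0,0,0],[0,0,0],1]]'; python3 -m handwheel '[[[0,0,0],[0,0,-0.0155],1],[[0,0,0],[0.001,0.035,0],1],[[0,0,0],[0,0.034,0],1],[[0,0,0],[0,0.034,0],1],[[0,0,0],[0,0,0],1]]'; python3 -m handwheel '[[[0,0,0],[0,0,0],1],[[0,0,0],[0,0,0.006],1],[[0,0,0],[0,0,0.0025],1],[[0,0,0],[0,0,0],1]]'
python3 -m handwheel '[[[0,0,0],[0,0,0.0015],1],[[0,0,0],[0,0,0],1]]';python3 -m handwheel '[[[0,0,0],[0,0,0.0015],1],[[0,0,0],[0,0,0],1]]';python3 -m handwheel '[[[0,0,0],[0,0,0.002],1],[[0,0,0],[0,0,0],1]]') | egrep 'pos|force: \['; python3 -c "from h import *;tray()"
```

```text
eef_pos: [501.8, 126.6, 56.4]
force: [-2.2, 0.2, 14.4]
eef_pos: [466.5, 21.3, 70.7]
force: [-0.7, -0.1, 0.0]
eef_pos: [470.3, 29.8, 61.7]
force: [1.1, -1.9, 6.4]
eef_pos: [470.2, 29.8, 60.4]
force: [1.9, 0.1, 2.4]
eef_pos: [469.1, 29.4, 58.7]
force: [-0.3, -0.8, -0.4]
eef_pos: [469.0, 28.9, 56.7]
force: [-1.1, 0.5, 0.5]
t10.55 tray xy [-76.5  -0.1] z 56.7 rot [ 3.141e+00  1.000e-03 -3.280e-01] F [-1.1  0.5  0.5] w 0.2 q [-0.23  0.69  0.16  2.15 -0.33  0.32 -1.69]
```

```bash
(python3 -m handwheel '[[[0,0,0],[0,0,0.001],1],[[0,0,0],[0,0,0.001],1],[[0,0,0],[0,0,0],1]]'; python3 -m handwheel '[[[0,0,0],[0,0,-0.0155],1],[[0,0,0],[0.001,0.034,0],1],[[0,0,0],[0,0.034,0],1],[[0,0,0],[0,0.034,0],1],[[0,0,0],[0,0,0],1]]'; python3 -m handwheel '[[[0,0,0],[0,0,0],1],[[0,0,0],[0,0,0.006],1],[[0,0,0],[0,0,0.0025],1],[[0,0,0],[0,0,0],1]]'
python3 -m handwheel '[[[0,0,0],[0,0,0.0015],1],[[0,0,0],[0,0,0],1]]';python3 -m handwheel '[[[0,0,0],[0,0,0.0015],1],[[0,0,0],[0,0,0],1]]';python3 -m handwheel '[[[0,0,0],[0,0,0.002],1],[[0,0,0],[0,0,0],1]]') | egrep 'pos|force: \['; python3 -c "from h import *;tray()"
```

```text
eef_pos: [469.1, 28.8, 56.3]
force: [-3.4, 1.0, 16.6]
eef_pos: [434.7, -75.3, 70.8]
force: [0.0, 0.3, -0.7]
eef_pos: [438.2, -67.2, 61.6]
force: [0.5, -1.0, 4.6]
eef_pos: [438.1, -67.2, 60.4]
force: [0.0, -0.7, 2.0]
eef_pos: [437.3, -67.5, 58.8]
force: [-0.2, 0.0, 0.1]
eef_pos: [437.2, -68.0, 56.8]
force: [0.4, 0.1, -0.2]
t12.05 tray xy [ -75.4 -102.1] z 56.8 rot [ 3.142e+00  1.000e-03 -3.280e-01] F [ 0.4  0.1 -0.2] w 0.2 q [ 0.01  0.67  0.12  2.22 -0.29  0.26 -1.51]
```

Section 3 went over too. I'll bottom it, lift clear and verify by camera.

```bash
(python3 -m handwheel '[[[0,0,0],[0,0,0.001],1],[[0,0,0],[0,0,0.001],1],[[0,0,0],[0,0,0],1]]'; python3 -m handwheel '[[[0,0,0],[0,0,-0.03],1],[[0,0,0],[0,0,-0.04],1],[[0,0,0],[0,0.03,-0.04],1],[[0,0,0],[0,0.04,-0.02],1],[[0,0,0],[0,0.04,0],1]]'; python3 -m handwheel '[[[0,0,0],[0,0.04,0],1],[[0,0,0],[0,0.04,0],1],[[0,0,0],[0,0.04,0],1],[[0,0,0],[0,0.04,0],1],[[0,0,0],[0,0.03,0],1]]'; python3 -m handwheel '[[[0,0,0],[0,0,0],1],[[0,0,0],[0,0,0],1],[[0,0,0],[0,0,0],1],[[0,0,0],[0,0,0],1]]') | egrep 'pos|force: \['
python3 - <<'E'
from h import *
def go(n,px,idx,off,z):
    i=ctrl.get_image(n); g=cv2.cvtColor(i["pixels"],cv2.COLOR_RGB2GRAY)
    p=[refine(g,np.array(q)/5+off) for q in px]; print(np.round(p,1).tolist())
    x,e=fit(np.array([ray(i,q,z) for q in p]),idx); print(n,z,x,"\n",e.round(1).tolist()); return i["pixels"][:,:,::-1]
f=lambda a:cv2.resize(a,(0,0),fx=4,fy=4)
a=go("top",[(67,318),(233,378),(398,438),(480,205),(318,147),(151,89)],range(6),[305,170],56.5)
b=go("scene",[(115,338),(313,285),(500,232)],[3,4,5],[220,165],56.5)
cv2.imwrite("pics/end.png",np.hstack([f(a[160:280,290:390+25]),f(b[150:270,220:295+50])])[:, :800] if 0 else cv2.resize(np.hstack([a[150:270,270:430],b[150:270,190:350]]),(800,300)))
E
```

```text
eef_pos: [437.3, -68.0, 56.3]
force: [-2.8, 1.4, 17.9]
eef_pos: [407.2, -165.7, 180.7]
force: [1.7, -1.0, -0.6]
eef_pos: [341.5, -348.2, 177.2]
force: [-0.4, -0.8, -0.8]
eef_pos: [344.0, -343.1, 176.9]
force: [0.3, 0.4, -0.4]
[[318.2, 233.2], [350.9, 245.1], [383.7, 257.2], [400.1, 210.8], [367.2, 199.3], [334.7, 187.5]]
top 56.5 [ 5.41325515e+02  5.12166605e+00 -3.26378821e-01] 
 [[0.2, 0.3], [0.0, -0.1], [-0.6, -0.2], [0.4, -0.6], [-0.2, 0.3], [0.2, 0.3]]
[[243.5, 233.2], [282.1, 222.9], [319.4, 212.6]]
scene 56.5 [ 5.40997537e+02  3.84401699e+00 -3.23554776e-01] 
 [[-0.3, -0.1], [0.4, -0.1], [-0.1, 0.3]]
```

View pics/end.png

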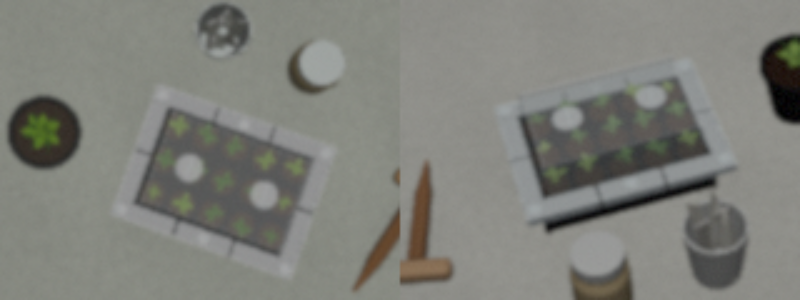

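All six studs fit the rim at its home height, and the far-side ones dropped equally (about 1.4 px), section 4 included. The tray is within 0.5 mm of where it started and the other things haven't moved. I'll hand it in.

```bash
python3 -c "
from cell import ctrl
print(ctrl.read_state()['clock'],ctrl.finish_job())"
```

```text
the job is handed in; nothing more can be done
13.5667 None
```

All six rim sections are pressed home by force and camera checks, the tray stayed in place to within about 0.5 mm, the hand is clear, and I handed the job in at 13.6 s; no verdict came back.

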